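Tall ridged horn into the curing box

ROBOT

A 6-joint arm with a two-finger parallel gripper is mounted at the origin on the work surface. World frame = base frame: x ahead of the robot, y to its left, z up, the work surface at z = 0. Lengths are in m, angles in rad, forces in N, time in s.
With the tool pointing down it reaches from about 0.35 to 0.925 m from the base axis. Payload 6.4 kg.
Tool frame: the origin (TCP) lies midway between the tips of the shut fingers; the grasp point (between the pads) lies 19 mm behind it; x points along the fingers, y is the direction in which the jaws open and shut, and the axes are right-handed (so a half turn about x gives the same grasp; the last joint's range is limited). The gripper opens to 94 mm and grips with 3 to 60 N. Pads are 16 mm wide; open, the fingers measure 119 mm over their backs; the gripper's body (75 mm by 177 mm) begins 78 mm behind the grasp point.
Start: joints at [1.158, 0.245, 1.558, -0, 1.339, -0.174], TCP at [0.154, 0.632, 0.205] pointing down, gripper open.
Joint ranges: [-3.13, 3.13], [-1.02, 2.26], [0.13, 2.54], [-0.95, 4.09], [0.21, 2.88], [-2.74, 2.74]. Speed limits (rad/s): [2.57, 2.57, 3.14, 3.14, 3.14, 3.14].

INTERFACE

Orientations are given as a rotation vector (axis times angle).
In Python, from plant import monitor, snapshot, calibration, ctrl gives the robot as it stands. The module is installed in compiled form; this text tells all that it offers.
- The arm moves only by the tool apply_moves, never from a script. Its arguments are lists of equal length, an entry for each row: "dr": the turn, a rotation vector about the tool's x, y, z in rad, a list of three; "delta_pos": the shift along the tool's x, y, z in mm, a list of three; "grip": the gripper command: -1 is shut, 1 is fully open, values between are in proportion. In form: {"dr": [[wx, wy, wz], ...], "delta_pos": [[x, y, z], ...], "grip": [grip, ...]}. A call has 1 to 12 rows; each row is the pose to reach, as a shift and turn from the pose measured when the call began, along the tool's axes at that moment; what a row does not reach only later rows make up. A row lasts 1/8 s, in which the tool goes at most 62.5 mm and 10.7 degrees, less where a joint would pass 70% of its speed; a pose out of reach is approached as far as the arm can. A call with a gripper value outside its range is refused whole. The fingers move at their own pace and stop on an object; "squeeze" is the grip in N (left out, the last holds). Time passes only in rows, so rows that repeat a pose let the fingers close. It gives the time, the measured TCP pose, the force and the opening at its end, in the units of the state.
- monitor.sense(): the state, without advancing time (a new reading comes with each control period).
- snapshot(name): name is "scene" or "side" or "wrist"; returns (picture, depth): 420x560x3 uint8, red, green, blue; 420x560 float32, m along the optical axis (not along the pixel's ray), 0 where there is no reading.
- calibration(name): a dict with "mtx" (3x3 intrinsics, pixels), "T" (4x4, takes a point from camera to world coordinates). Camera axes: x right, y up, looking along -z (the intrinsics and any distortion apply to the point x, -y, -z); pixel columns grow to the right and rows downward; lengths in m; the calibration is good to about 2 mm. A picture is of the moment at which its call begins: read the wrist's pose just before it. calibration takes no time and is no camera call; for the wrist camera it gives the pose at the moment of the call.
- ctrl.job_done(): hands the job in, once; it reports no verdict.
The state is a dict: "time_s": time; "joints": joint angles; "dq": joint speeds; "tau": joint torques, N m; "position": TCP position; "tcp_rot": TCP orientation; "contact_force": force on the tool from outside, world axes, zero at the start; "ft_torque": the same for the moment, N m; "opening": finger opening in m.
Only numpy, scipy, OpenCV 4.12 (cv2) and the standard library are available. Lean on these libraries where they do the work, as an engineer would, in place of code of your own. Each camera call takes 0.05 s, during which the arm holds its last target. There are 200 camera calls.

TASK

Three freshly cast costume horns stand on the workshop bench. Pick up the tall ridged one, lower it through the port in the roof of the curing box without anything touching the roof or the port's rim, and stand it upright on the floor inside (set it down, do not drop it in). Leave the other two horns, the short ridged one and the smooth pointed one, where they stand.

Things in the scene. Friction and masses are not known exactly. Their poses are not given: they have to be found in the camera images.
- horn_mid (a point): Horn to load: grey-brown cast resin, straight, ridged, round, 110 mm tall, blunt tip, 0.14 kg, upright on the bench. 42 mm across at the foot, narrowing in steps to a straight neck 28 mm across from 62 to 102 mm up: grip it there, about 90 mm above the foot, to keep the hand above the roof later. Point: on its axis, 55 mm above the foot; z up its axis.
- roof: White roof panel, 240 (x) by 200 (y), 4 mm thick, of a fixed grey box (6 mm walls). Oblong port 150 long (x) by 84 wide (y) in its middle, flush 8 mm black rim. Origin: centre of the port at the roof's top, 132 mm above the bench. Flat floor inside 120 mm below it: the standing horn's tip is 10 mm below the roof's top. Fingers must go in: close them along x, open only a little to let go.
- short_horn_mid (a point): Not to be moved: the short ridged horn, same material, 66 mm tall, 42 mm across at the foot. The point is on its axis 33 mm above the bench.
- smooth_horn_mid (a point): Not to be moved: the smooth pointed horn, same material, 110 mm tall, a smooth taper from 46 mm across at the foot to a point. The point is on its axis 55 mm above the bench.
Not all that is in view belongs to the job. Leave any orange or pink look-alike of the part that bears horn_mid alone.

How it is judged:
By the outcome, as a careful person would: the job done as asked, in the order asked, and still so for the second after the job is handed in, with the robot touching nothing.
It also fails if it takes over 38 s, if anything falls off the work surface, if the arm or the gripper's body presses on something with over 40 N, if the wrist force passes 120 N, or if a joint passes its speed limit or range.

## Working session

There is one attempt and no reset: what is moved stays moved. The work goes in short steps, Python scripts to look and compute and a tool call to move; the robot and the scene stay as the last step left them, time stands still between calls to the robot, and variables do not carry over. Pictures are saved under pics/ and viewed, about 8 in all and at most 12, crops included, and the job is handed in when it is done.

Besides the shell and the picture viewer there is one more tool, called as name(argument=value, ...) on one line, values as JSON. apply_moves: Moves the arm, as the interface text tells. Its arguments: {"type":"object","properties":{"dr":{"type":"array","items":{"type":"array","items":{"type":"number"}}},"delta_pos":{"type":"array","items":{"type":"array","items":{"type":"number"}}},"grip":{"type":"array","items":{"type":"number"}},"squeeze":{"type":"number"}},"required":["dr","delta_pos","grip"]}

```bash
mkdir -p pics
cat > h.py <<'E'
import numpy as np,cv2
from plant import monitor,snapshot,calibration,ctrl
def save(n,im): cv2.imwrite('pics/'+n,cv2.cvtColor(im,cv2.COLOR_RGB2BGR))
def pts(d,c,uv):
    uv=np.array(uv,float).reshape(-1,2);K,T=c['mtx'],c['T']
    z=np.array([d[int(v),int(u)] for u,v in uv])
    p=np.c_[(uv[:,0]-K[0,2])/K[0,0]*z,-(uv[:,1]-K[1,2])/K[1,1]*z,-z]
    return p@T[:3,:3].T+T[:3,3]
def ray(c,uv,h):
    uv=np.array(uv,float).reshape(-1,2);K,T=c['mtx'],c['T']
    r=np.c_[(uv[:,0]-K[0,2])/K[0,0],-(uv[:,1]-K[1,2])/K[1,1],-np.ones(len(uv))]@T[:3,:3].T
    o=T[:3,3];return o+r*((h-o[2])/r[:,2])[:,None]
E
python3 - <<'E'
from h import *
for n in('scene','side'):
    c=calibration(n);im,d=snapshot(n);save(n+'0.png',im);np.savez(n+'0.npz',im=im,d=d,**{k:v for k,v in c.items() if isinstance(v,np.ndarray)})
    print(n,c)
print(monitor.sense())
E
```

```text
scene {'mtx': array([[510.00163183,   0.        , 279.98355241],
       [  0.        , 510.00163183, 212.022175  ],
       [  0.        ,   0.        ,   1.        ]]), 'T': array([[-0.09988944, -0.66602435,  0.73921151,  1.30076799],
       [ 0.99499553, -0.06869132,  0.07256306,  0.06273633],
       [ 0.00244865,  0.74276043,  0.66955279,  0.81119084],
       [ 0.        ,  0.        ,  0.        ,  1.        ]])}
side {'mtx': array([[437.1964279 ,   0.        , 278.69235885],
       [  0.        , 437.1964279 , 206.71861176],
       [  0.        ,   0.        ,   1.        ]]), 'T': array([[ 0.98281863,  0.13007086, -0.13095463,  0.3816947 ],
       [-0.18365798,  0.75975991, -0.6237264 , -0.58799061],
       [ 0.01836545,  0.63706079,  0.77059474,  0.78344737],
       [ 0.        ,  0.        ,  0.        ,  1.        ]])}
{'time_s': 0.1, 'joints': array([ 1.15788413e+00,  2.45731494e-01,  1.55886775e+00, -3.84366338e-06,
        1.33869208e+00, -1.74092536e-01]), 'dq': array([-0.00166212, -0.00181464, -0.00423057, -0.00140157,  0.00089952,
       -0.00134039]), 'tau': array([ 1.52740063e-04, -4.16913629e+01, -3.15528524e+01,  6.86214608e-02,
        3.09516967e-02, -6.96626466e-05]), 'position': array([0.15353587, 0.63106068, 0.20447679]), 'tcp_rot': array([ 0.18621932,  1.56314059, -0.18878033]), 'contact_force': array([-0.56530657, -0.17075158, -0.29281676]), 'ft_torque': array([ 0.05815175, -0.04967213,  0.02295968]), 'opening': 0.09377725459517515}
```

View pics/scene0.png

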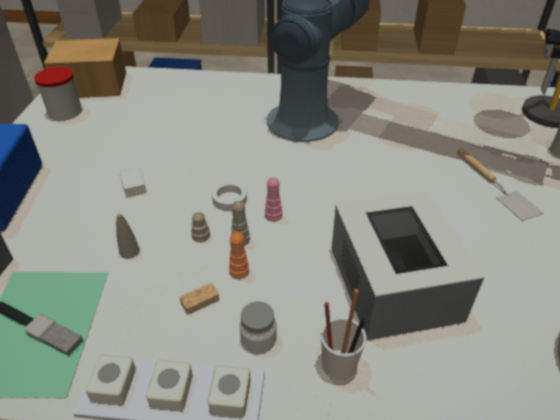

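View pics/side0.png

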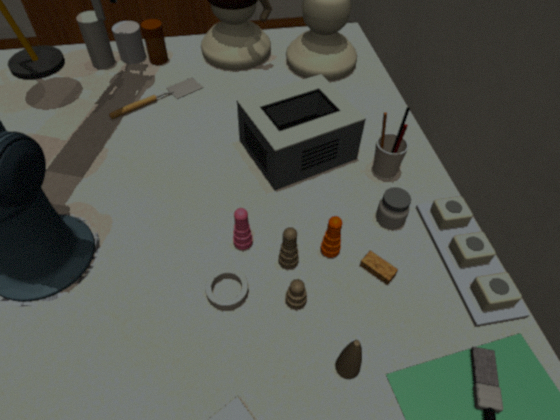

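Run:
```python
from h import *
a=[]
for n,(x,y,w,h) in(('scene',(90,150,210,150)),('side',(210,190,210,200))):
    f=np.load(n+'0.npz');im=f['im'];a.append(cv2.resize(im[y:y+h,x:x+w],(390,int(390*h/w)),interpolation=cv2.INTER_CUBIC))
H=max(i.shape[0] for i in a);a=[cv2.copyMakeBorder(i,0,H-i.shape[0],0,10,cv2.BORDER_CONSTANT) for i in a]
save('crop.png',np.hstack(a))
S={}
for n in('scene','side'):
    f=np.load(n+'0.npz');im,d=f['im'],f['d'];K,T=f['mtx'],f['T']
    v,u=np.mgrid[:420,:560]
    P=pts(d,f,np.c_[u.ravel(),v.ravel()]).reshape(420,560,3);P[d==0]=np.nan
    m=(P[...,2]>.012)&(P[...,2]<.16)&(P[...,0]>.2)&(P[...,0]<.95)&(abs(P[...,1])<.5)
    k,l,st,_=cv2.connectedComponentsWithStats(m.astype(np.uint8))
    print(n)
    for i in range(1,k):
        if st[i,4]<60: continue
        q=P[l==i];print(st[i],'top',np.percentile(q[:,2],99).round(4),'med',np.median(q,0).round(3),'rgb',np.median(im[l==i],0))
    r=(P[...,2]>.125)&(P[...,2]<.14)&(P[...,1]>0.03)&m
    q=P[r];print('roof z',np.median(q[:,2]),q.min(0),q.max(0))
```

```text
scene
[476 167  19  15  98] top 0.0217 med [0.223 0.484 0.017] rgb [153.5 126.   88. ]
[119 169  26  26 475] top 0.0331 med [ 0.363 -0.397  0.029] rgb [175. 179. 175.]
[264 178  18  41 550] top 0.1107 med [ 0.432 -0.04   0.059] rgb [127.  84.  91.]
[ 211  182   39   95 1640] top 0.1107 med [ 0.521 -0.101  0.046] rgb [124.  95.  71.]
[  320   192   164   186 17579] top 0.1355 med [0.681 0.211 0.111] rgb [87. 76. 70.]
[190 212  20  27 387] top 0.0676 med [ 0.515 -0.192  0.039] rgb [106.  98.  83.]
[115 214  24  43 637] top 0.11 med [ 0.58  -0.334  0.054] rgb [85. 80. 69.]
[179 283  40  29 611] top 0.0249 med [ 0.691 -0.157  0.022] rgb [166. 134.  95.]
[ 239  302   37   50 1547] top 0.0776 med [ 0.778 -0.029  0.07 ] rgb [117. 117. 112.]
[  11  309   71   46 1359] top 0.0242 med [ 0.797 -0.414  0.02 ] rgb [117. 114. 110.]
[  73  355  191   65 8246] top 0.0553 med [ 0.898 -0.159  0.048] rgb [170. 171. 161.]
roof z 0.13215617452308454 [0.45568849 0.08682545 0.12502455] [0.82856895 0.35979694 0.13992608]
side
[ 237   74  129  114 9703] top 0.1345 med [0.591 0.171 0.112] rgb [28. 29. 28.]
[1
[... 436 characters left out ...]
med [ 0.595 -0.102  0.061] rgb [85. 37.  0.]
[278 227  21  40 623] top 0.1113 med [ 0.503 -0.115  0.061] rgb [51. 44. 32.]
[360 250  38  32 576] top 0.0252 med [ 0.684 -0.159  0.022] rgb [112.  81.  41.]
[205 268  43  40 810] top 0.0272 med [ 0.371 -0.157  0.024] rgb [114. 119. 113.]
[285 279  22  28 463] top 0.0681 med [ 0.5   -0.204  0.041] rgb [69. 60. 44.]
[336 340  26  37 717] top 0.1107 med [ 0.56  -0.349  0.06 ] rgb [40. 34. 25.]
[ 471  346   32   74 1638] top 0.0244 med [ 0.791 -0.415  0.02 ] rgb [73. 70. 67.]
[207 396  48  24 600] top 0.0329 med [ 0.36  -0.387  0.03 ] rgb [116. 121. 120.]
roof z 0.1319320526688007 [0.45410639 0.08719916 0.12502795] [0.82469504 0.36214975 0.13998128]
```

View pics/crop.png

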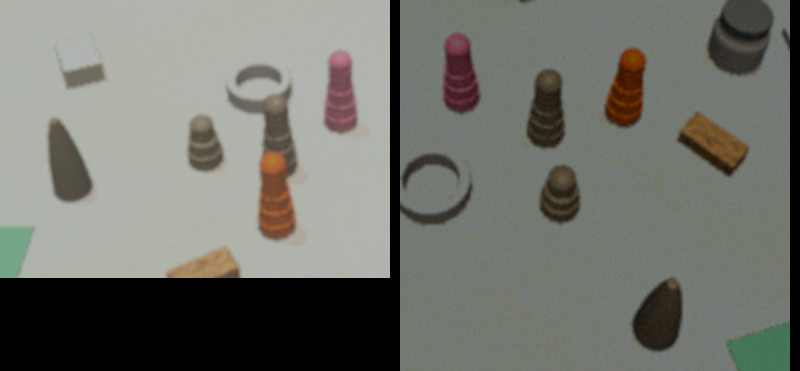

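Run:
```python
from h import *
from scipy.optimize import least_squares
N=[];R=[]
for n,bx in(('scene',(225,195,30,55)),('side',(276,225,26,46))):
    f=np.load(n+'0.npz');im,d=f['im'],f['d']
    v,u=np.mgrid[:420,:560];P=pts(d,f,np.c_[u.ravel(),v.ravel()]).reshape(420,560,3)
    x,y,w,h=bx;m=np.zeros((420,560),bool);m[y:y+h,x:x+w]=1
    ctr=np.array([.5,-.11]);m&=(np.hypot(P[...,0]-.5,P[...,1]+.1)<.035)
    m&=(im[...,0].astype(int)<im[...,2].astype(int)*2.0)
    q=P[m&(P[...,2]>.066)&(P[...,2]<.096)]
    print(n,len(q),'tip z',P[m][:,2].max(),'per-view circle',least_squares(lambda c:np.hypot(*(q[:,:2]-c).T)-.014,q[:,:2].mean(0)+(f['T'][:2,3]-q[:,:2].mean(0))*-.02,loss='soft_l1',f_scale=.002).x)
    t=P[m&(P[...,2]>.107)];print('tip',t.mean(0),len(t)); N.append(q)
    # roof: white pixels at the roof height
    w=(abs(P[...,2]-.132)<.006)&(P[...,1]>.05)&(P[...,1]<.4)&(P[...,0]>.4)&(P[...,0]<.8)
    g=im.mean(2);white=(w&(g>(.5*np.percentile(g[w],90)))).astype(np.uint8)
    white=cv2.morphologyEx(white,cv2.MORPH_OPEN,np.ones((3,3)))
    cs,hi=cv2.findContours(white,cv2.RETR_CCOMP,cv2.CHAIN_APPROX_NONE)
    for c,hh in zip(cs,hi[0]):
        if cv2.contourArea(c)<300: continue
        X=ray(f,c[:,0],.132)[:,:2]*1000
        r=cv2.minAreaRect(X.astype(np.float32));print('outer' if hh[3]<0 else 'hole',np.round(r[0],1),np.round(r[1],1),round(r[2],2))
q=np.vstack(N);s=least_squares(lambda c:np.hypot(*(q[:,:2]-c).T)-.014,[.51,-.11],loss='soft_l1',f_scale=.002);print('both',s.x,np.std(s.fun))
```

```text
scene 145 tip z 0.11296641118120843 per-view circle [ 0.50721522 -0.10524968]
tip [ 0.51038415 -0.10449971  0.10917707] 47
outer [600.2 227.9] [242.1 201.6] 17.69
hole [598.2 227.7] [166.9 103.3] 17.48
side 119 tip z 0.11188020153310985 per-view circle [ 0.50619372 -0.10308976]
tip [ 0.50633324 -0.10520808  0.10925214] 77
outer [596.3 227.9] [242.6 203.6] 17.48
hole [598.9 225.4] [167.7 112.2] 17.56
both [ 0.50682829 -0.10392285] 0.0013988360259525481
```

```bash
cat >> h.py <<'E'
from scipy.spatial.transform import Rotation as Ro
def goal(p,yaw_deg):
    "shift/turn in tool axes to TCP p, tool x down, jaw (tool y) along yaw or yaw+180, whichever nearer"
    s=monitor.sense();R=Ro.from_rotvec(s['tcp_rot']);best=None
    for y in(yaw_deg,yaw_deg+180):
        a=np.radians(y);X=np.array([0,0,-1.]);Y=np.array([np.cos(a),np.sin(a),0])
        G=Ro.from_matrix(np.c_[X,Y,np.cross(X,Y)]);dr=(R.inv()*G).as_rotvec()
        print('yaw',y,'dr',dr.round(4),'pos',(R.inv().apply(np.array(p)-s['position'])*1000).round(1))
    print('t',s['time_s'],'pos',s['position'].round(4),'open',round(s['opening'],4),'F',s['contact_force'].round(2),'q',s['joints'].round(3))
    return R
E
python3 - <<'E'
from h import *
R=goal([.507,-.104,.26],17.6);print(R.as_matrix().round(3))
print(calibration('wrist'))
E
```

```text
yaw 17.6 dr [1.0248e+00 6.0000e-04 1.7000e-03] pos [ -54.6 -630.7  517.3]
yaw 197.6 dr [-2.1168e+00 -1.9000e-03  7.0000e-04] pos [ -54.6 -630.7  517.3]
t 0.1 pos [0.1535 0.6311 0.2045] open 0.0938 F [-0.57 -0.17 -0.29] q [ 1.158  0.246  1.559 -0.     1.339 -0.174]
[[-0.001  0.237  0.972]
 [-0.002  0.972 -0.237]
 [-1.    -0.002 -0.   ]]
{'mtx': array([[294.48725161,   0.        , 277.64086595],
       [  0.        , 294.48725161, 204.78379393],
       [  0.        ,   0.        ,   1.        ]]), 'T': array([[ 0.23611151, -0.94130418, -0.24124217,  0.08327769],
       [ 0.97172099,  0.22792419,  0.06171609,  0.64881644],
       [-0.00310869, -0.24899196,  0.96850056,  0.38367142],
       [ 0.        ,  0.        ,  0.        ,  1.        ]])}
```

apply_moves(dr=[[0, 0, 0], [1.025, 0, 0], [1.025, 0, 0], [1.025, 0, 0], [1.025, 0, 0], [1.025, 0, 0], [1.025, 0, 0], [1.025, 0, 0], [1.025, 0, 0], [1.025, 0, 0], [1.025, 0, 0], [1.025, 0, 0]], delta_pos=[[-55, 0, 0], [-55, -631, 517], [-55, -631, 517], [-55, -631, 517], [-55, -631, 517], [-55, -631, 517], [-55, -631, 517], [-55, -631, 517], [-55, -631, 517], [-55, -631, 517], [-55, -631, 517], [-55, -631, 517]], grip=[1, 1, 1, 1, 1, 1, 1, 1, 1, 1, 1, 1])

```text
time_s: 1.6
position: [0.4515, 0.0093, 0.2601]
tcp_rot: [0.979, 1.338, -0.982]
contact_force: [1.5, 1.0, -0.4]
opening: 0.094
```

Run:
```python
from h import *
goal([.507,-.104,.26],17.6)
```

```text
yaw 17.6 dr [-0.0007  0.0012  0.0008] pos [  0.2  18.8 124.8]
yaw 197.6 dr [ 3.1409e+00  1.2000e-03 -1.9000e-03] pos [  0.2  18.8 124.8]
t 1.6 pos [0.4515 0.0093 0.2601] open 0.094 F [ 1.48  1.   -0.36] q [-2.300e-01 -2.870e-01  1.982e+00 -1.000e-03  1.447e+00 -5.370e-01]
```

apply_moves(dr=[[0, 0, 0], [0, 0, 0], [0, 0, 0], [0, 0, 0]], delta_pos=[[0, 19, 125], [0, 19, 125], [0, 19, 125], [0, 19, 125]], grip=[1, 1, 1, 1])

```text
time_s: 2.1
position: [0.5069, -0.1038, 0.2597]
tcp_rot: [0.98, 1.34, -0.982]
contact_force: [-0.3, 0.2, 0.4]
opening: 0.0943
```

Run:
```python
from h import *
from scipy.optimize import least_squares
goal([.507,-.104,.07],17.6)
c=calibration('wrist');im,d=snapshot('wrist');save('w1.png',im)
v,u=np.mgrid[:420,:560];P=pts(d,c,np.c_[u.ravel(),v.ravel()]).reshape(420,560,3)
m=(d>0)&(np.hypot(P[...,0]-.507,P[...,1]+.104)<.03)
print('tip z',np.percentile(P[m][:,2],99.5),'tip mean',P[m&(P[...,2]>.106)].mean(0))
q=P[m&(P[...,2]>.066)&(P[...,2]<.096)];s=least_squares(lambda c:np.hypot(*(q[:,:2]-c).T)-.014,[.507,-.104],loss='soft_l1',f_scale=.002);print(len(q),s.x,np.std(s.fun))
```

```text
yaw 17.6 dr [-0.0011  0.      0.0016] pos [189.7   0.4   0.2]
yaw 197.6 dr [ 3.1404e+00  2.5000e-03 -0.0000e+00] pos [189.7   0.4   0.2]
t 2.1 pos [ 0.5069 -0.1038  0.2597] open 0.0943 F [-0.26  0.25  0.43] q [-4.210e-01 -1.120e-01  1.834e+00 -1.000e-03  1.421e+00 -7.270e-01]
tip z 0.39867711386098387 tip mean [ 0.50078054 -0.08150245  0.38138584]
76 [ 0.50657637 -0.10386434] 0.0002925676768759398
```

View pics/w1.png

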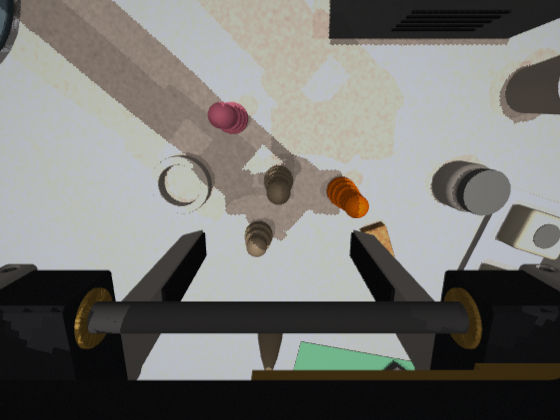

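Wrist view shows the tall brown horn at (279,185), centred between the fingers. Its axis agrees with the other views to about 1 mm. Orange (350,200) and pink (228,117) are well clear.

apply_moves(dr=[[0, 0, 0], [0, 0, 0], [0, 0, 0], [0, 0, 0], [0, 0, 0], [0, 0, 0], [0, 0, 0], [0, 0, 0], [0, 0, 0], [0, 0, 0], [0, 0, 0], [0, 0, 0]], delta_pos=[[40, 0, 0], [80, 0, 0], [120, 0, 0], [150, 0, 0], [175, 0, 0], [189, 0, 0], [189, 0, 0], [189, 0, 0], [189, 0, 0], [189, 0, 0], [189, 0, 0], [189, 0, 0]], grip=[1, 1, 1, 1, 1, 1, 1, -1, -1, -1, -1, -1], squeeze=20)

```text
time_s: 3.65
position: [0.5066, -0.1034, 0.071]
tcp_rot: [0.979, 1.339, -0.981]
contact_force: [0.6, 1.0, 0.1]
opening: 0.0479
```

Run:
```python
from h import *
goal([.507,-.104,.071],17.6)
```

```text
yaw 17.6 dr [-0.0001  0.0005  0.0012] pos [-0.   0.2  0.7]
yaw 197.6 dr [ 3.1415e+00  1.9000e-03 -7.0000e-04] pos [-0.   0.2  0.7]
t 3.65 pos [ 0.5066 -0.1034  0.071 ] open 0.0479 F [0.65 1.01 0.14] q [-4.200e-01  1.050e-01  1.985e+00 -1.000e-03  1.052e+00 -7.270e-01]
```

apply_moves(dr=[[0, 0, 0], [0, 0, 0], [0, 0, 0], [0, 0, 0], [0, 0, 0], [0, 0, 0]], delta_pos=[[0, 0, 0], [0, 0, 0], [0, 0, 0], [0, 0, 0], [0, 0, 0], [0, 0, 0]], grip=[-1, -1, -1, -1, -1, -1])

```text
time_s: 4.4
position: [0.5066, -0.1034, 0.0709]
tcp_rot: [0.979, 1.339, -0.981]
contact_force: [0.3, -0.2, -1.3]
opening: 0.0276
```

apply_moves(dr=[[0, 0, 0], [0, 0, 0], [0, 0, 0], [0, 0, 0], [0, 0, 0], [0, 0, 0], [0, 0, 0], [0, 0, 0], [0, 0, 0]], delta_pos=[[-5, 0, 0], [-15, 0, 0], [-40, 0, 0], [-70, 0, 0], [-105, 0, 0], [-140, 0, 0], [-170, 0, 0], [-190, 0, 0], [-190, 0, 0]], grip=[-1, -1, -1, -1, -1, -1, -1, -1, -1])

```text
time_s: 5.52
position: [0.5077, -0.1036, 0.2633]
tcp_rot: [0.979, 1.335, -0.98]
contact_force: [0.3, -0.5, -2.3]
opening: 0.0275
```

Run:
```python
from h import *
goal([.5985,.2275,.261],17.6)
v,u=np.mgrid[:420,:560]
for n in('scene','side'):
    c=calibration(n);im,d=snapshot(n);save(n+'1.png',im)
    P=pts(d,c,np.c_[u.ravel(),v.ravel()]).reshape(420,560,3)
    m=(d>0)&(np.hypot(P[...,0]-.507,P[...,1]+.104)<.04)&(P[...,2]>.1)
    for lo in(.17,.185,.2,.22,.23,.24):
        q=P[m&(P[...,2]>lo)&(P[...,2]<lo+.012)]
        print(n,lo,len(q),q.mean(0).round(4) if len(q) else '')
    print('zmin',np.percentile(P[m][:,2],1),np.percentile(P[m][:,2],5))
```

```text
yaw 17.6 dr [ 0.      0.0034 -0.0021] pos [   1.7  186.6 -288.1]
yaw 197.6 dr [-3.1416  0.0034  0.0054] pos [   1.7  186.6 -288.1]
t 5.525 pos [ 0.5077 -0.1036  0.2633] open 0.0275 F [ 0.32 -0.52 -2.35] q [-4.200e-01 -1.160e-01  1.831e+00 -1.000e-03  1.423e+00 -7.270e-01]
scene 0.17 0 
scene 0.185 13 [ 0.5246 -0.0977  0.1955]
scene 0.2 116 [ 0.5238 -0.1028  0.206 ]
scene 0.22 111 [ 0.522  -0.1022  0.2258]
scene 0.23 125 [ 0.5199 -0.1029  0.235 ]
scene 0.24 94 [ 0.5198 -0.1032  0.2452]
zmin 0.2005225478548388 0.2146318758818598
side 0.17 0 
side 0.185 20 [ 0.4993 -0.1185  0.1959]
side 0.2 132 [ 0.503  -0.1174  0.2075]
side 0.22 123 [ 0.5045 -0.1166  0.2266]
side 0.23 153 [ 0.5033 -0.1149  0.2348]
side 0.24 120 [ 0.5047 -0.115   0.2469]
zmin 0.1995787181746498 0.22012249203287465
```

apply_moves(dr=[[0, 0.003, -0.002], [0, 0.003, -0.002], [0, 0.003, -0.002], [0, 0.003, -0.002], [0, 0.003, -0.002], [0, 0.003, -0.002], [0, 0.003, -0.002], [0, 0.003, -0.002], [0, 0.003, -0.002], [0, 0.003, -0.002], [0, 0.003, -0.002], [0, 0.003, -0.002]], delta_pos=[[0, 10, -15], [0, 27, -42], [0, 50, -77], [0, 75, -116], [0, 100, -155], [0, 125, -194], [0, 147, -228], [0, 165, -255], [0, 178, -275], [0, 185, -285], [0, 187, -288], [0, 187, -288]], grip=[-1, -1, -1, -1, -1, -1, -1, -1, -1, -1, -1, -1])

```text
time_s: 7.12
position: [0.5976, 0.2274, 0.26]
tcp_rot: [0.98, 1.343, -0.983]
contact_force: [0.1, 0.3, -2.1]
opening: 0.0278
```

Run:
```python
from h import *
goal([.5985,.2275,.083],17.6)
v,u=np.mgrid[:420,:560]
for n in('scene','side','wrist'):
    c=calibration(n);im,d=snapshot(n);save(n+'2.png',im)
    P=pts(d,c,np.c_[u.ravel(),v.ravel()]).reshape(420,560,3)
    m=(d>0)&(np.hypot(P[...,0]-.5985,P[...,1]-.2275)<.04)&(P[...,2]>.15)&(P[...,2]<.25)
    print(n,m.sum(),'foot z',np.percentile(P[m][:,2],1) if m.any() else '')
a=[cv2.imread(f'pics/{n}2.png') for n in('scene','side')]
cv2.imwrite('pics/two.png',np.hstack([cv2.resize(a[0][90:340,290:500],(400,476)),cv2.resize(a[1][20:220,200:400],(400,476))[:,:390]]))
```

```text
yaw 17.6 dr [-0.0007 -0.0028  0.004 ] pos [177.    1.5   0.7]
yaw 197.6 dr [3.1409 0.0063 0.0043] pos [177.    1.5   0.7]
t 7.125 pos [0.5976 0.2274 0.26  ] open 0.0278 F [ 0.14  0.29 -2.09] q [ 0.186  0.184  1.529  0.002  1.433 -0.121]
scene 622 foot z 0.1928943210550711
side 426 foot z 0.19279921819377832
wrist 1327 foot z 0.19500662642178662
```

View pics/two.png

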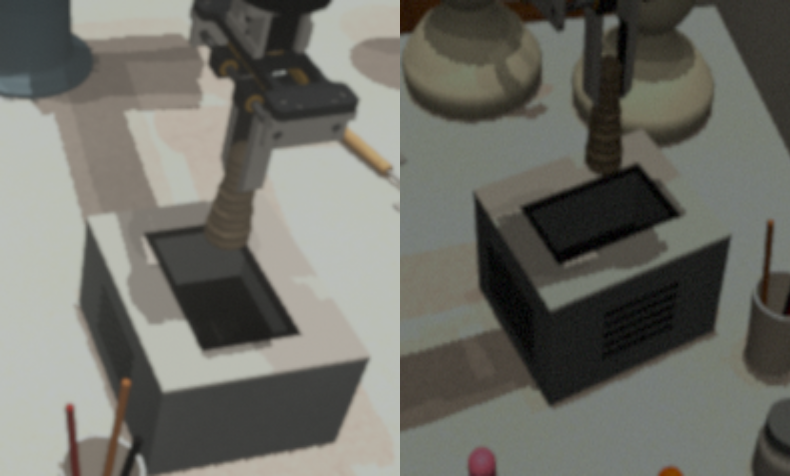

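View pics/wrist2.png

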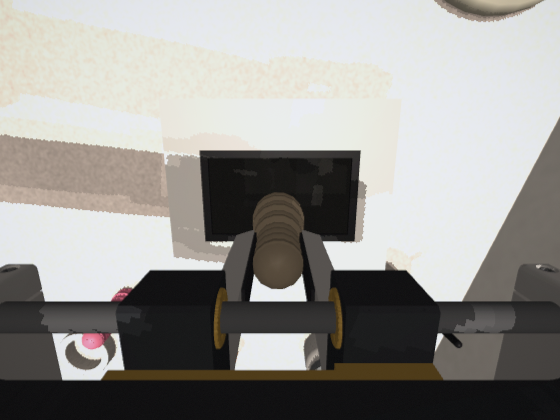

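Run:
```python
from h import *
c=calibration('wrist');q=ray(c,[(201,151),(360,151),(356,241),(205,241)],.132)[:,:2];print(q.round(4),q.mean(0),np.linalg.norm(np.roll(q,-1,0)-q,axis=1))
im,d=snapshot('wrist');print('floor',pts(d,c,[(240,195),(320,195),(250,180)]).round(4))
```

```text
[[0.5063 0.2514]
 [0.6624 0.3009]
 [0.6945 0.2075]
 [0.5343 0.1565]] [0.59936642 0.22906633] [0.16376731 0.09869616 0.16808478 0.09894636]
floor [[0.5497 0.1886 0.0117]
 [0.6629 0.2248 0.0128]
 [0.5576 0.2146 0.0111]]
```

apply_moves(dr=[[0, -0.003, 0.004], [0, -0.003, 0.004], [0, -0.003, 0.004], [0, -0.003, 0.004], [0, -0.003, 0.004], [0, -0.003, 0.004], [0, -0.003, 0.004], [0, -0.003, 0.004], [0, -0.003, 0.004], [0, -0.003, 0.004], [0, -0.003, 0.004]], delta_pos=[[0, 1.5, 0], [10, 1.5, 0], [28, 1.5, 0], [50, 1.5, 0], [72, 1.5, 0], [95, 1.5, 0], [118, 1.5, 0], [140, 1.5, 0], [157, 1.5, 0], [165, 1.5, 0], [167, 1.5, 0]], grip=[-1, -1, -1, -1, -1, -1, -1, -1, -1, -1, -1])

```text
time_s: 8.7
position: [0.5984, 0.228, 0.0929]
tcp_rot: [0.981, 1.338, -0.981]
contact_force: [-0.8, -0.7, -0.7]
opening: 0.0275
```

Run:
```python
from h import *
goal([.599,.228,.083],17.6)
```

```text
yaw 17.6 dr [-0.0011  0.0001 -0.0002] pos [9.9 0.6 0.2]
yaw 197.6 dr [ 3.1405e+00 -3.0000e-04 -1.0000e-04] pos [9.9 0.6 0.2]
t 8.7 pos [0.5984 0.228  0.0929] open 0.0275 F [-0.81 -0.73 -0.72] q [ 0.187  0.341  1.658 -0.     1.143 -0.119]
```

apply_moves(dr=[[0, 0, 0], [0, 0, 0], [0, 0, 0], [0, 0, 0], [0, 0, 0], [0, 0, 0], [0, 0, 0], [0, 0, 0]], delta_pos=[[2, 0, 0], [4, 0, 0], [6, 0, 0], [7, 0, 0], [8, 0, 0], [8.5, 0, 0], [9, 0, 0], [9, 0, 0]], grip=[-1, -1, -1, -1, -1, -1, -1, -1])

```text
time_s: 9.7
position: [0.5984, 0.228, 0.0839]
tcp_rot: [0.981, 1.338, -0.981]
contact_force: [0.5, 0.5, -1.2]
opening: 0.028
```

apply_moves(dr=[[0, 0, 0], [0, 0, 0], [0, 0, 0]], delta_pos=[[0.5, 0, 0], [1, 0, 0], [1, 0, 0]], grip=[-1, -1, -1])

```text
time_s: 10.07
position: [0.5985, 0.228, 0.083]
tcp_rot: [0.981, 1.338, -0.981]
contact_force: [0.3, 0.3, -1.2]
opening: 0.0277
```

apply_moves(dr=[[0, 0, 0], [0, 0, 0], [0, 0, 0]], delta_pos=[[0.3, 0, 0], [0.6, 0, 0], [0.6, 0, 0]], grip=[-1, -1, -1])

```text
time_s: 10.45
position: [0.5986, 0.2281, 0.0829]
tcp_rot: [0.981, 1.338, -0.98]
contact_force: [-0.9, -0.3, 4.0]
opening: 0.0276
```

apply_moves(dr=[[0, 0, 0], [0, 0, 0], [0, 0, 0], [0, 0, 0], [0, 0, 0], [0, 0, 0]], delta_pos=[[0, 0, 0], [0, 0, 0], [0, 0, 0], [0, 0, 0], [0, 0, 0], [0, 0, 0]], grip=[-0.3, -0.2, -0.1, -0.1, -0.1, -0.1])

```text
time_s: 11.2
position: [0.5986, 0.2281, 0.0829]
tcp_rot: [0.981, 1.338, -0.98]
contact_force: [0.5, -0.4, 0.2]
opening: 0.0422
```

Run:
```python
from h import *
goal([.5986,.2281,.26],17.6)
im,d=snapshot('wrist');save('w3.png',im)
```

```text
yaw 17.6 dr [-0.001   0.0001 -0.0005] pos [-1.771e+02  1.000e-01  0.000e+00]
yaw 197.6 dr [ 3.1406e+00 -8.0000e-04 -2.0000e-04] pos [-1.771e+02  1.000e-01  0.000e+00]
t 11.2 pos [0.5986 0.2281 0.0829] open 0.0422 F [ 0.51 -0.44  0.25] q [ 0.187  0.354  1.662 -0.     1.126 -0.119]
```

View pics/w3.png

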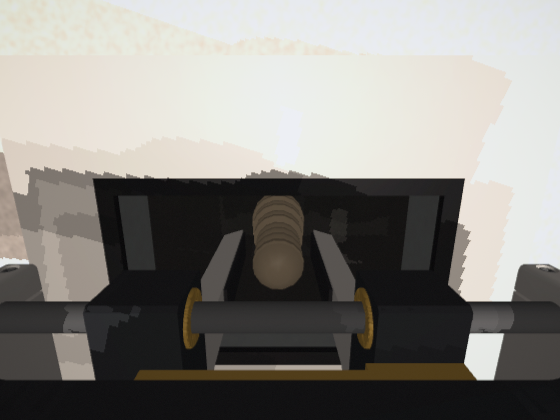

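The horn's tip at (278,264) stands free, with gaps to both fingers, and the fingers are well inside the port. I'll go straight up.

apply_moves(dr=[[0, 0, 0], [0, 0, 0], [0, 0, 0], [0, 0, 0], [0, 0, 0], [0, 0, 0], [0, 0, 0], [0, 0, 0], [0, 0, 0], [0, 0, 0], [0, 0, 0]], delta_pos=[[-3, 0, 0], [-10, 0, 0], [-20, 0, 0], [-35, 0, 0], [-55, 0, 0], [-80, 0, 0], [-110, 0, 0], [-140, 0, 0], [-165, 0, 0], [-177, 0, 0], [-177, 0, 0]], grip=[-0.1, -0.1, -0.1, -0.1, -0.1, -0.1, -0.1, -0.1, -0.1, -0.1, -0.1])

```text
time_s: 12.62
position: [0.5989, 0.2281, 0.2613]
tcp_rot: [0.982, 1.337, -0.979]
contact_force: [0.3, 0.2, 0.3]
opening: 0.0425
```

Run:
```python
from h import *
goal([.5986,.2281,.26],17.6)
v,u=np.mgrid[:420,:560];a=[]
for n in('wrist','scene','side'):
    c=calibration(n);im,d=snapshot(n);a.append(cv2.resize(im,(400,300)))
    P=pts(d,c,np.c_[u.ravel(),v.ravel()]).reshape(420,560,3)
    m=(d>0)&(np.hypot(P[...,0]-.5986,P[...,1]-.2281)<.03)&(P[...,2]>.03)&(P[...,2]<.15)
    z=P[m][:,2]
    if len(z): 
        t=np.percentile(z,99);print(n,'tip z',t,'tip xy',P[m&(P[...,2]>t-.005)].mean(0))
        l=P[m&(P[...,2]<.06)];print('lower',l.mean(0) if len(l) else '')
    for nm,x,y in(('short',.507,-.196),('smooth',.57,-.34)):
        k=(d>0)&(np.hypot(P[...,0]-x,P[...,1]-y)<.04)&(P[...,2]>.012)&(P[...,2]<.13)
        if k.sum()>50: print(n,nm,P[k].mean(0).round(4))
for n in('scene','side'):
    f=np.load(n+'0.npz');P=pts(f['d'],f,np.c_[u.ravel(),v.ravel()]).reshape(420,560,3)
    for nm,x,y in(('short',.507,-.196),('smooth',.57,-.34)):
        k=(np.hypot(P[...,0]-x,P[...,1]-y)<.04)&(P[...,2]>.012)&(P[...,2]<.13);print('before',n,nm,P[k].mean(0).round(4))
save('end.png',np.vstack([np.hstack(a[:2]),np.hstack([a[2],a[2]*0])]))
```

```text
yaw 17.6 dr [-0.001   0.0004 -0.0027] pos [ 1.3 -0.3 -0.1]
yaw 197.6 dr [ 3.1406e+00 -4.2000e-03 -7.0000e-04] pos [ 1.3 -0.3 -0.1]
t 12.625 pos [0.5989 0.2281 0.2613] open 0.0425 F [0.28 0.18 0.31] q [ 0.187  0.183  1.528 -0.     1.428 -0.119]
wrist tip z 0.12291743527429544 tip xy [0.59809093 0.22821757 0.12060515]
lower [0.59457636 0.23957576 0.04392708]
scene tip z 0.12350034029885251 tip xy [0.60252938 0.22589672 0.12128832]
lower [0.60766005 0.2390795  0.0555242 ]
scene short [ 0.5143 -0.1932  0.0409]
scene smooth [ 0.5789 -0.335   0.0565]
side tip z 0.12362888079641018 tip xy [0.5960353  0.22456242 0.12128727]
lower 
side short [ 0.5007 -0.2027  0.0437]
side smooth [ 0.5607 -0.348   0.0606]
before scene short [ 0.5143 -0.1932  0.0406]
before scene smooth [ 0.5789 -0.335   0.0565]
before side short [ 0.5007 -0.2027  0.0438]
before side smooth [ 0.5607 -0.348   0.0606]
```

View pics/end.png

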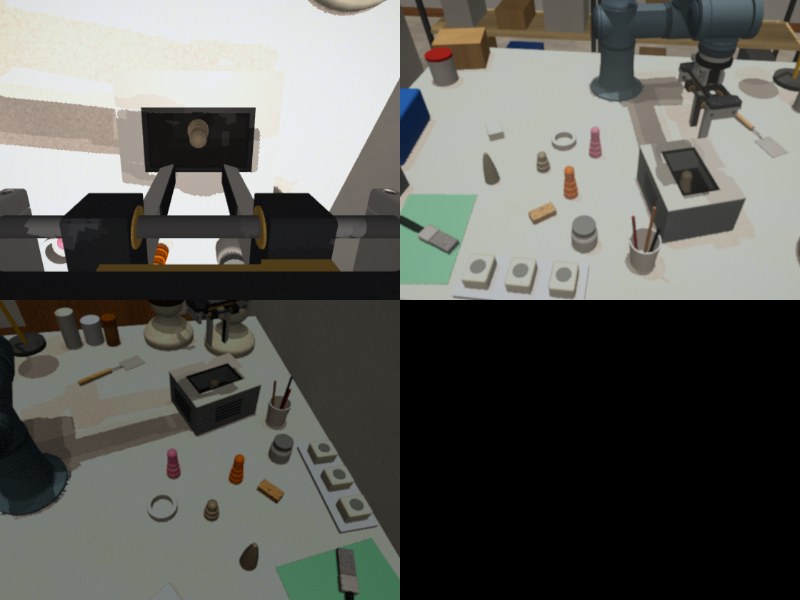

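The horn stands upright in the box, with its tip at z = 0.123 (expected 0.122) at the port's centre. Nothing else has moved, so I'm handing in.

```bash
python3 -c "
from h import *
print(ctrl.job_done())"
```

```text
the job is handed in; nothing more can be done
None
```

The tall ridged horn now stands upright on the floor of the curing box, and the job is handed in at about 12.8 s of robot time. I gripped it by the neck 90 mm above its foot and lowered it through the middle of the port with the jaws closed along the roof's x (17.6° from world x). It touched down at about 4 N; I then opened the fingers to 42 mm and lifted straight out.

**Placement:** after release the tip is at z ≈ 0.123 m in all three views (0.122 expected). Its position is within about 2 mm of the port centre in the wrist view. The scene and side views show it 3–5 mm off, each towards its own camera, because they see only the near side of the tip.

**Clearances:** the force readings showed no contact until the floor, but readings between moves are the only check I have on the rim.

**Other horns:** the short and smooth horns measure the same as before, within 0.3 mm. The orange and pink look-alikes look unmoved in the last pictures; I did not measure them again.

**Disagreement:** one automatic tip reading from the first wrist picture came out at 0.38–0.40 m because gripper pixels got into the mask. I ignored it; the horn's axis agreed to about 1 mm across the three views.

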